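# Move the mobile-phase vessels on to their next stations

### The arm

A 7-joint arm with a two-finger parallel gripper is mounted at the origin on the work surface. World frame = base frame: x ahead of the robot, y to its left, z up, the work surface at z = 0. Lengths are in m, angles in rad, forces in N, time in s.
With the tool pointing down it reaches from about 0.425 to 0.925 m from the base axis. Payload 6.8 kg.
Tool frame: the origin (TCP) lies midway between the tips of the shut fingers; the grasp point (between the pads) lies 19 mm behind it; x points along the fingers, y is the direction in which the jaws open and shut, and the axes are right-handed (so a half turn about x gives the same grasp; the last joint's range is limited). The gripper opens to 85 mm and grips with 20 to 120 N. Pads are 22 mm wide; open, the fingers measure 114 mm over their backs; the gripper's body (76 mm by 85 mm) begins 54 mm behind the grasp point. The pads swing forward as they close: fully open they stand 13 mm farther back than shut.
Start: joints at [1.006, 0.477, 0.022, 1.555, -0.011, 1.109, -0.083], TCP at [0.298, -0.606, 0.21] pointing down, gripper open.
Joint ranges: [-2.96, 2.96], [-0.34, 2.1], [-1.41, 1.46], [0.24, 2.44], [-1.37, 4.51], [0.17, 1.92], [-2.96, 2.96]. Speed limits (rad/s): [2.39, 2.39, 3.14, 3.14, 3.14, 3.14, 3.14].

### API

Orientations are given as a rotation vector (axis times angle).
In Python, from bench import r gives the robot as it stands.
- The arm moves only by the tool carry_out, never from a script. Its argument "targets" is one flat list of numbers, 7 for each row, row after row: the finger opening in m, from 0 to 0.0854, then the shift along the tool's x, y, z in m, then the turn, a rotation vector about the tool's x, y, z in units of 5 degrees (1.0 is 5 degrees). A call has 1 to 12 rows; each row is the pose to reach, as a shift and turn from the pose measured when the call began, along the tool's axes at that moment; what a row does not reach only later rows make up. A row lasts 1/8 s, in which the tool goes at most 62.5 mm and 10.7 degrees, less where a joint would pass 70% of its speed; a pose out of reach is approached as far as the arm can. A call with a gripper value outside its range is refused whole. The fingers move at their own pace and stop on an object; "squeeze" is the grip in N (left out, the last holds). Time passes only in rows, so rows that repeat a pose let the fingers close. It gives the time, the measured TCP pose, the force and the opening at its end, in the units of the state.
- r.get_obs(): the state, without advancing time (a new reading comes with each control period).
- r.grab_frame(name): name is "scene" or "top" or "wrist"; returns the picture (384x512x3 uint8, blue, green, red); there is no depth.
- r.camera_info(name): a dict with "fx", "fy", "cx", "cy" (pixels), "D" ([k1, k2, p1, p2, k3] as OpenCV has them; the pictures are not rectified), "xyz" and "orientation" of the camera in the world. Camera axes: x right, y up, looking along -z (the intrinsics and any distortion apply to the point x, -y, -z); pixel columns grow to the right and rows downward; lengths in m; the calibration is good to about 2 mm. A picture is of the moment at which its call begins: read the wrist's pose just before it. camera_info takes no time and is no camera call; for the wrist camera it gives the pose at the moment of the call.
- r.hand_in(): hands the job in, once; it reports no verdict.
The state is a dict: "clock": time; "joints": joint angles; "qvel": joint speeds; "tau": joint torques, N m; "tcp_pos": TCP position; "orientation": TCP orientation; "contact_force": force on the tool from outside, world axes, zero at the start; "moment": the same for the moment, N m; "grip_width": finger opening in m.
Only numpy, scipy, OpenCV 4.12 (cv2) and the standard library are available. Lean on these libraries where they do the work, as an engineer would, in place of code of your own. Each camera call takes 0.05 s, during which the arm holds its last target. There are 200 camera calls.

### The job

Move each of the three mobile-phase vessels on to its next station: the round bottle from the balance to the stirrer plate, the conical flask from the stirrer to the solvent tray on top of the pump, and the square bottle from that tray to the balance pan. All three stations are taken, so stand one of the vessels on the empty grey mat until its next station is free. Set each one down gently, upright and in the middle of its place, let go, and leave the other glassware where it stands.

Things in the scene. Friction and masses are not known exactly. Their poses are not given: they have to be found in the camera images.
- round_bottle: Round amber glass laboratory bottle, 56 mm in diameter and 105 mm high in all, about 0.24 kg, with a white label band and a ribbed blue screw cap (53 mm in diameter, 80 to 105 mm above the underside; the shoulder below it narrows to 40 mm, the full-width body ends at 60 mm). Rigid, closed. It starts upright on the balance pan. Origin: centre of the underside; z up along its axis.
- square_bottle: Clear glass bottle with a square body (62 x 62 mm, corners rounded, 80 mm high), 120 mm high in all, about 0.30 kg, with a ribbed blue screw cap 40 mm in diameter, from 95 to 120 mm above the underside. Rigid, closed. It starts upright in the pump's solvent tray. Origin: centre of the underside; z up along its axis, x and y square to its sides.
- conical_flask: Clear glass conical (Erlenmeyer) flask, base 67 mm in diameter, tapering to a straight neck 30 mm in diameter (78 to 106 mm above the underside), closed by a fixed white stopper, 29 mm in diameter tapering to 27 mm, that reaches 122 mm; about 0.20 kg. Rigid, one piece. It starts upright on the stirrer. Origin: centre of the underside; z up along its axis.
- balance: Top-loading balance, light grey, 170 mm wide, 250 mm deep, fixed to the bench, with a flat rigid round steel pan 120 mm in diameter and a display at the front (-x, towards the robot). Origin: on the bench exactly below the pan's centre; the pan's top is 82 mm above it. The housing reaches 165 mm from the origin along -x, 85 mm along +x and 85 mm to each side.
- stirrer: Magnetic stirrer, white, 150 mm wide, 220 mm deep, fixed to the bench, with a flat square white plate, 130 x 130 mm, and a black knob at the front (-x), no higher than the plate. Origin: on the bench exactly below the plate's centre; the plate's top is 75 mm above it. The housing reaches 145 mm from the origin along -x, 75 mm along +x and to each side.
- pump: Compact chromatography pump, light grey, 165 mm wide, 250 mm deep, fixed to the bench, with a square solvent tray on top: flat grey floor, 144 x 144 mm, inside a 13 mm high rim. Origin: on the bench exactly below the tray's centre; the tray floor is 86 mm above it, the rim's top 99 mm. The housing reaches 188 mm from the origin along -x (front), 85 mm along +x and 83 mm to each side.
- mat: Empty square grey silicone mat, 120 x 120 mm, 4 mm thick, fixed to the bench: the free spot. Origin: centre of its underside, on the bench; its top is 4 mm above it.
- volumetric_flask: Bystander, to be left alone: clear glass volumetric flask with a 60 mm bulb and a long thin neck, 178 mm high, loose on the bench. Origin: centre of its underside.
- squat_jar: Bystander, to be left alone: squat amber jar with a white lid, 60 mm in diameter, 51 mm high, loose on the bench. Origin: centre of its underside.
- beaker: Bystander, to be left alone: small clear glass beaker, 50 mm in diameter, 60 mm high, loose on the bench. Origin: centre of its underside.
There are look-alikes about, which are no part of the job. Leave any green, pink or yellow look-alike of the square_bottle alone.

How it is judged:
By the outcome, as a careful person would: the job done as asked, in the order asked, and still so for the second after the job is handed in, with the robot touching nothing.
It also fails if it takes over 118 s, if anything falls off the work surface, if the arm or the gripper's body presses on something with over 40 N, if the wrist force passes 120 N, or if a joint passes its speed limit or range.

## Working session

There is one attempt and no reset: what is moved stays moved. The work goes in short steps, Python scripts to look and compute and a tool call to move; the robot and the scene stay as the last step left them, time stands still between calls to the robot, and variables do not carry over. Pictures are saved under pics/ and viewed, about 12 in all and at most 16, crops included, and the job is handed in when it is done.

Besides the shell and the picture viewer there is one more tool, called after "Emit:" as name(argument=value, ...), one argument or row to a line, values as JSON. carry_out: Moves the arm, as the interface text tells. Its arguments: {"type":"object","properties":{"targets":{"type":"array","items":{"type":"number"}},"squeeze":{"type":"number"}},"required":["targets"]}

```bash
mkdir -p pics; ls; python3 - <<'E'
from bench import r
import cv2
o=r.get_obs(); print({k:(v if not hasattr(v,'round') else v) for k,v in o.items()})
for n in("scene","top"):
    print(n,r.camera_info(n)); cv2.imwrite(f"pics/{n}0.png",r.grab_frame(n))
print(r.camera_info("wrist"))
E
```

```text
pics
{'clock': 0.0, 'joints': array([ 1.00589874,  0.47783438,  0.02231148,  1.5564553 , -0.011521  ,
        1.10928792, -0.08312475]), 'qvel': array([-0.00212263,  0.00138221, -0.00273916,  0.00022637, -0.00167949,
        0.00177923, -0.0008051 ]), 'tau': array([-1.43789093e-03, -5.96447539e+01,  1.60782795e+00, -2.81191278e+01,
        1.26418151e-02,  9.34084004e-03, -2.07858102e-05]), 'tcp_pos': array([ 0.29745286, -0.60522082,  0.20930058]), 'orientation': array([ 1.96778996,  0.45935936, -1.96885041]), 'contact_force': array([-1.58419537,  0.4001693 , -0.64819975]), 'moment': array([ 0.01180104, -0.004961  ,  0.01448563]), 'grip_width': 0.08516111811799826}
scene {'fx': 358.8830458303176, 'fy': 358.8830458303176, 'cx': 255.28005361824816, 'cy': 191.860544087559, 'D': array([-0.06543199,  0.        ,  0.        ,  0.        ,  0.        ]), 'xyz': array([1.34159127, 0.52309326, 0.74670647]), 'orientation': array([0.5676884 , 0.96540069, 1.92702549])}
top {'fx': 372.99131660903663, 'fy': 372.99131660903663, 'cx': 255.90656296706632, 'cy': 189.50567174456415, 'D': array([-0.02076717,  0.        ,  0.        ,  0.        ,  0.        ]), 'xyz': array([0.38854665, 0.08356015, 1.10401338]), 'orientation': array([ 0.12873645, -0.12792013, -1.5479008 ])}
{'fx': 301.9033237202959, 'fy': 301.9033237202959, 'cx': 255.30891767720044, 'cy': 194.2928678645066, 'D': array([0.00054267, 0.        , 0.        , 0.        , 0.        ]), 'xyz': array([ 0.36189081, -0.57297853,  0.37227626]), 'orientation': array([-0.25649909,  0.1608955 , -1.10573535])}
```

View pics/scene0.png

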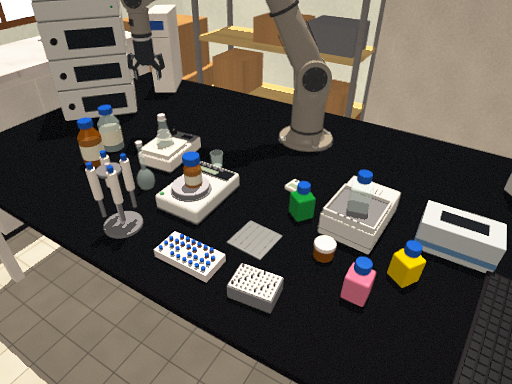

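View pics/top0.png

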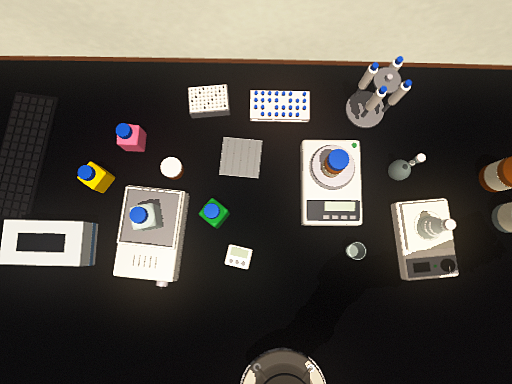

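The round bottle is on the balance pan at top(338,160), the conical flask on the stirrer at (430,225), and the clear square bottle in the tray at (140,213).

Possible mix-ups for the square bottle are green (213,212), pink (130,137) and yellow (95,177). For the round bottle they are the large amber bottle at (497,175) and the squat jar (172,167). The volumetric flask (400,170) could pass for the conical flask. The mat is at (241,157).

Next, a close crop.

```bash
python3 - <<'E'
import cv2,numpy as np
t=cv2.imread("pics/top0.png");s=cv2.imread("pics/scene0.png")
def c(i,x,y,w=88,h=100,k=3): return cv2.resize(i[y:y+h,x:x+w],None,fx=k,fy=k,interpolation=cv2.INTER_CUBIC)
a=np.hstack([c(t,108,180),c(t,290,132),c(t,385,190)])
b=np.hstack([c(s,315,165),c(s,150,145),c(s,120,105)])
cv2.imwrite("pics/crop.png",np.vstack([a,b]))
E
cat > h.py <<'E'
import cv2,numpy as np
from scipy.spatial.transform import Rotation as R
from bench import r
def ray(n,p,info=None):
    i=info or r.camera_info(n); K=np.array([[i['fx'],0,i['cx']],[0,i['fy'],i['cy']],[0,0,1]])
    u=cv2.undistortPoints(np.array([[p]],float),K,i['D'])[0,0]
    return np.array(i['xyz']),R.from_rotvec(i['orientation']).apply([u[0],-u[1],-1])
def onz(n,p,z,info=None):
    o,d=ray(n,p,info); return o+d*(z-o[2])/d[2]
def tri(rays):
    A=np.zeros((3,3));b=np.zeros(3)
    for o,d in rays:
        d=d/np.linalg.norm(d);P=np.eye(3)-np.outer(d,d);A+=P;b+=P@o
    x=np.linalg.solve(A,b); return x,[np.linalg.norm(np.cross(x-o,d/np.linalg.norm(d))) for o,d in rays]
def pix(n,X,info=None):
    i=info or r.camera_info(n); K=np.array([[i['fx'],0,i['cx']],[0,i['fy'],i['cy']],[0,0,1]])
    q=R.from_rotvec(i['orientation']).inv().apply(np.atleast_2d(X)-i['xyz'])*[1,-1,-1]
    return cv2.projectPoints(q,np.zeros(3),np.zeros(3),K,i['D'])[0][:,0]
def shift(X,yaw=None):
    "world TCP target -> tool shift, turn about tool (5deg units) to point down with jaw axis (tool y) at yaw"
    o=r.get_obs();T=R.from_rotvec(o['orientation']);s=T.inv().apply(np.array(X)-o['tcp_pos'])
    m=T.as_matrix(); 
    if yaw is None: yaw=np.arctan2(m[1,1],m[0,1])
    y=np.array([np.cos(yaw),np.sin(yaw),0]);x=np.array([0,0,-1.])
    if y@m[:,1]<0:y=-y
    G=R.from_matrix(np.c_[x,y,np.cross(x,y)])
    return s.round(4),(np.degrees((T.inv()*G).as_rotvec())/5).round(2)
E
```

```text
(no output)
```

View pics/crop.png

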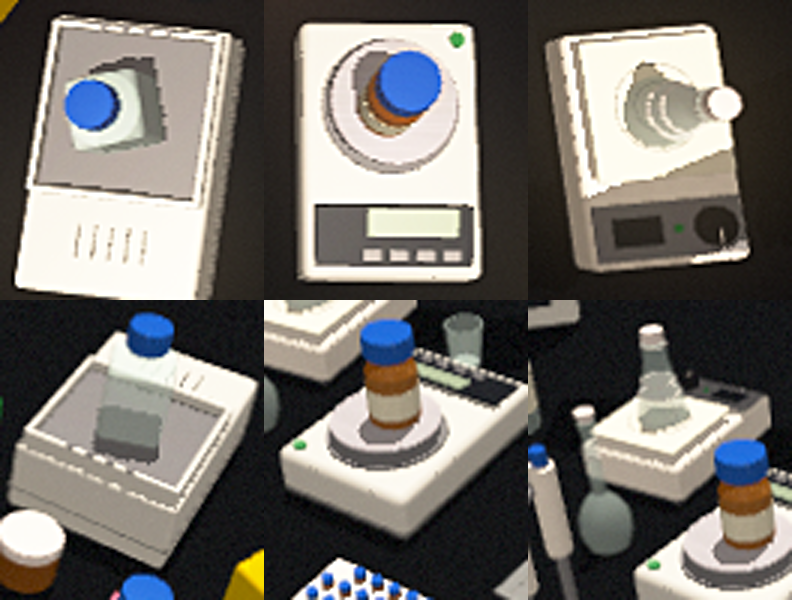

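```bash
python3 - <<'E'
from h import *
from scipy.optimize import least_squares
t=cv2.imread("pics/top0.png");s=cv2.imread("pics/scene0.png")
def blue(i,x,y,w,h):
    m=cv2.inRange(cv2.cvtColor(i[y:y+h,x:x+w],cv2.COLOR_BGR2HSV),(100,130,60),(130,255,255))
    M=cv2.moments(m,True);return M['m10']/M['m00']+x,M['m01']/M['m00']+y
for nm,a,b in(("square",(120,195,40,40),(345,165,35,30)),("round",(315,140,40,40),(175,148,30,22))):
    p,q=blue(t,*a),blue(s,*b);print(nm,p,q,tri([ray("top",p),ray("scene",q)]))
# stopper top: top view crop (720,103), scene crop (653,332)
p=(385+(720-528)/3,190+103/3);q=(120+(652-528)/3,105+(331-300)/3)
print("stopper",p,q,tri([ray("top",p),ray("scene",q)]))
print("pan",onz("top",(333.3,165.7),.082))
def fit(pts,half,z,nm):
    C=np.array([[1,1],[1,-1],[-1,-1],[-1,1]])*half  # TL TR BR BL in top view
    W=[(k,onz("top",p,z)[:2]) for k,p in pts]
    f=lambda v:np.concatenate([R.from_euler('z',v[2]).as_matrix()[:2,:2]@C[k]+v[:2]-w for k,w in W])
    o=least_squares(f,[*np.mean([w for _,w in W],0),0]);print(nm,o.x,o.fun.round(4))
T=lambda x,y:(108+x/3,180+y/3)
fit([(0,T(62,28)),(1,T(216,42)),(2,T(198,198)),(3,T(36,183))],.072,.099,"tray")
S=lambda x,y:(385+(x-528)/3,190+y/3)
fit([(0,S(569,40)),(1,S(712,27)),(3,S(591,192))],.065,.075,"plate")
m=cv2.inRange(t[130:185,212:272],(90,90,90),(220,220,220));M=cv2.moments(m,True)
print("mat",onz("top",(212+M['m10']/M['m00'],130+M['m01']/M['m00']),.004),M['m00'])
rc=cv2.minAreaRect(cv2.findNonZero(m));print(rc)
for n,p,z in(("jar",(172,167),.05),("green",(211,211),.12),("beaker",(357,251),.06),("vflask bulb",(400,170),.03),("vfl top",(420,158),.178)):print(n,onz("top",p,z))
cv2.imwrite("pics/w0.png",r.grab_frame("wrist"))
E
```

```text
square (138.117903930131, 214.63318777292577) (364.65482233502536, 175.89847715736042) (array([0.47078343, 0.37225341, 0.19640459]), [np.float64(0.00018713406190323854), np.float64(0.00018713406190310432)])
round (337.90677966101697, 159.2683615819209) (190.641592920354, 158.52212389380531) (array([ 0.6241326 , -0.12222668,  0.17510365]), [np.float64(0.0009229945261798151), np.float64(0.0009229945261799174)])
stopper (449.0, 224.33333333333334) (161.33333333333334, 115.33333333333333) (array([ 0.46113217, -0.38897099,  0.19266973]), [np.float64(0.0010351598004761891), np.float64(0.0010351598004761703)])
pan [ 0.62947775 -0.13045299  0.082     ]
tray [ 0.47313703  0.36858634 -0.07407032] [ 0.0018  0.0012  0.0013 -0.001  -0.0018  0.0009 -0.0013 -0.0011]
plate [ 0.46666413 -0.38684385  0.11279439] [-0.0033 -0.0019 -0.0034  0.004   0.0067 -0.0022]
mat [0.66921031 0.13479522 0.004     ] 1514.0
((28.29703140258789, 27.02970314025879), (40.00049591064453, 38.4084358215332), 5.710593223571777)
jar [0.62417087 0.32995824 0.05      ]
green [0.49122866 0.20348705 0.12      ]
beaker [ 0.39400938 -0.19731737  0.06      ]
vflask bulb [ 0.63268228 -0.3387382   0.03      ]
vfl top [ 0.63158127 -0.33361305  0.178     ]
```

View pics/w0.png

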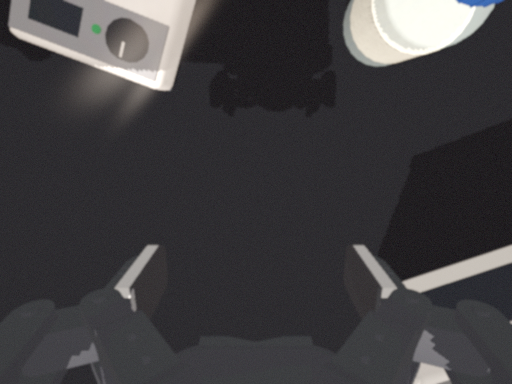

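```bash
python3 - <<'E'
from h import *
m=R.from_rotvec(r.get_obs()['orientation']).as_matrix();print(m.round(3))
print(shift((.462,-.389,.29),np.pi/2), shift((.30,-.605,.29),np.pi/2))
print(pix("wrist",r.get_obs()['tcp_pos']))
E
```

```text
[[-0.001  0.441 -0.897]
 [ 0.001 -0.897 -0.441]
 [-1.    -0.001  0.   ]]
(array([-0.0803, -0.1218, -0.243 ]), array([5.23, 0.  , 0.01])) (array([-0.0804,  0.0006, -0.0024]), array([5.23, 0.  , 0.01]))
[[256.59834668 233.50187264]]
```

Emit:
carry_out(
  targets=[0.085, -0.04, 0, 0, 0, 0, 0, 0.085, -0.08, 0, 0, 0.5, 0, 0, 0.085, -0.08, -0.02, -0.04, 1.5, 0, 0, 0.085, -0.08, -0.04, -0.08, 2.5, 0, 0, 0.085, -0.08, -0.06, -0.12, 3.5, 0, 0, 0.085, -0.08, -0.08, -0.16, 4.5, 0, 0, 0.085, -0.08, -0.1, -0.2, 5.2, 0, 0, 0.085, -0.08, -0.115, -0.23, 5.2, 0, 0, 0.085, -0.08, -0.122, -0.243, 5.2, 0, 0, 0.085, -0.08, -0.122, -0.243, 5.2, 0, 0, 0.085, -0.08, -0.122, -0.243, 5.2, 0, 0],
)

```text
clock: 1.52
tcp_pos: [0.4604, -0.3906, 0.2896]
orientation: [-2.22, -0.001, 2.223]
contact_force: [-0.0, -0.9, -0.1]
grip_width: 0.0846
```

```bash
python3 - <<'E'
from h import *
o=r.get_obs();print(o['clock'],o['tcp_pos'],o['joints'].round(2),o['contact_force'])
i=r.camera_info("wrist");np.save("w1.npy",i,allow_pickle=True);cv2.imwrite("pics/w1.png",r.grab_frame("wrist"))
print(pix("wrist",[[.464,-.389,.075],[.464,-.389,.197],o['tcp_pos']],i), i['xyz'])
E
```

```text
1.525 [ 0.46041753 -0.39059404  0.28962367] [ 0.6   0.3   0.    1.63 -0.    1.21 -0.97] [-0.02936024 -0.88331994 -0.05525574]
[[254.54248282 161.14868304]
 [254.21922467 186.13801896]
 [256.41930331 233.04284972]] [ 0.53234737 -0.3898914   0.45236538]
```

View pics/w1.png

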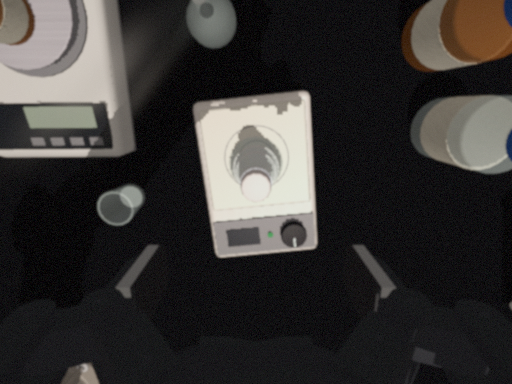

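```bash
python3 - <<'E'
from h import *
from scipy.optimize import least_squares
i=np.load("w1.npy",allow_pickle=True).item()
for z in(.05,.07):
    W=[onz("wrist",p,z,i)[:2] for p in((195,102),(309,92),(317,247),(215,257))]
    C=np.array([[.075,.075],[.075,-.075],[-.145,-.075],[-.145,.075]])
    f=lambda v:(C@R.from_euler('z',v[2]).as_matrix()[:2,:2].T+v[:2]-W).ravel()
    o=least_squares(f,[.46,-.39,.1]);print(z,o.x,o.fun.round(4))
X=onz("wrist",(256,186),.197,i);print("stopper",X)
t=[X[0],X[1],.075+.080];print(shift(t,np.pi/2))
E
```

```text
0.05 [ 0.4677658  -0.39215199  0.09316988] [-0.0001  0.0026  0.0017 -0.0021 -0.002   0.0002  0.0004 -0.0006]
0.07 [ 0.47270807 -0.39187777  0.09316995] [ 0.005   0.0067  0.0074 -0.0052 -0.007  -0.0041 -0.0054  0.0026]
stopper [ 0.46412571 -0.39055858  0.197     ]
(array([ 0.1346,  0.    , -0.0039]), array([0.  , 0.02, 0.01]))
```

Emit:
carry_out(
  targets=[0.085, 0.03, 0, -0.004, 0, 0, 0, 0.085, 0.06, 0, -0.004, 0, 0, 0, 0.085, 0.09, 0, -0.004, 0, 0, 0, 0.085, 0.115, 0, -0.004, 0, 0, 0, 0.085, 0.134, 0, -0.004, 0, 0, 0, 0.085, 0.134, 0, -0.004, 0, 0, 0, 0.02, 0.134, 0, -0.004, 0, 0, 0, 0.02, 0.134, 0, -0.004, 0, 0, 0, 0.02, 0.134, 0, -0.004, 0, 0, 0, 0.02, 0.134, 0, -0.004, 0, 0, 0, 0.02, 0.134, 0, -0.004, 0, 0, 0, 0.02, 0.134, 0, -0.004, 0, 0, 0],
  squeeze=40,
)

```text
clock: 3.08
tcp_pos: [0.4645, -0.3908, 0.1566]
orientation: [2.221, -0.0, -2.222]
contact_force: [-0.7, 0.8, 5.1]
grip_width: 0.027
```

Emit:
carry_out(
  targets=[0.02, 0, 0, 0, 0, 0, 0, 0.02, -0.003, 0, 0, 0, 0, 0, 0.02, -0.008, 0, 0, 0, 0, 0, 0.02, -0.015, 0, 0, 0, 0, 0, 0.02, -0.02, 0, 0, 0, 0, 0, 0.02, -0.02, 0, 0, 0, 0, 0],
)

```text
clock: 3.82
tcp_pos: [0.4649, -0.391, 0.1773]
orientation: [2.222, -0.001, -2.22]
contact_force: [-0.4, -0.3, -1.7]
grip_width: 0.027
```

```bash
python3 - <<'E'
from h import *
o=r.get_obs();print(o['clock'],o['tcp_pos'],o['contact_force'],o['grip_width'])
a=r.grab_frame("wrist")[130:,100:412];b=r.grab_frame("scene")[95:215,110:250]
b=cv2.resize(b,None,fx=2.9,fy=2.9);b=cv2.copyMakeBorder(b,0,max(0,508-b.shape[0]),0,0,cv2.BORDER_CONSTANT)
a=cv2.resize(a,None,fx=1.25,fy=1.25);a=cv2.copyMakeBorder(a,0,508-a.shape[0],0,0,cv2.BORDER_CONSTANT)
cv2.imwrite("pics/g1.png",np.hstack([a,b[:508]]))
E
```

```text
3.825 [ 0.46491715 -0.39103472  0.17726811] [-0.44442454 -0.33770806 -1.66677986] 0.027010615328131704
```

View pics/g1.png

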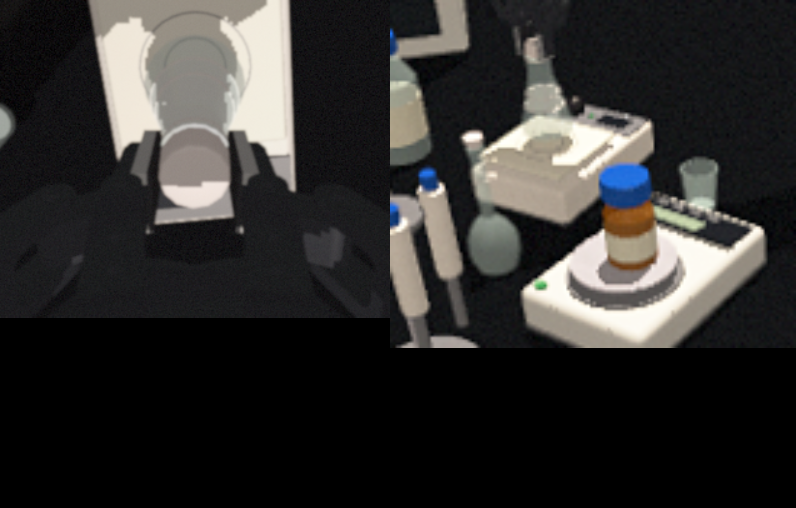

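Emit:
carry_out(
  targets=[0.02, -0.03, 0, 0, 0, 0, 0, 0.02, -0.06, 0, 0, 0, 0, 0, 0.02, -0.09, 0, 0, 0, 0, 0, 0.02, -0.115, -0.01, -0.004, 0, 0, 0, 0.02, -0.125, -0.035, -0.014, 0, 0, 0, 0.02, -0.125, -0.07, -0.028, 0, 0, 0, 0.02, -0.125, -0.11, -0.044, 0, 0, 0, 0.02, -0.125, -0.15, -0.06, 0, 0, 0, 0.02, -0.125, -0.19, -0.076, 0, 0, 0, 0.02, -0.125, -0.23, -0.092, 0, 0, 0, 0.02, -0.125, -0.265, -0.105, 0, 0, 0, 0.02, -0.125, -0.29, -0.115, 0, 0, 0],
)

```text
clock: 5.42
tcp_pos: [0.5799, -0.0985, 0.3012]
orientation: [2.22, 0.003, -2.222]
contact_force: [0.9, -0.2, -1.8]
grip_width: 0.0269
```

```bash
python3 - <<'E'
from h import *
o=r.get_obs();print(o['clock'],o['tcp_pos'],o['contact_force'],o['grip_width'])
print(shift((.669,.135,.30),np.pi/2))
E
```

```text
5.425 [ 0.57986706 -0.09846051  0.30115869] [ 0.90752253 -0.22546663 -1.78809174] 0.026888318449102694
(array([ 0.0012, -0.2333, -0.0896]), array([0.02, 0.01, 0.01]))
```

Emit:
carry_out(
  targets=[0.02, 0, -0.03, -0.011, 0, 0, 0, 0.02, 0, -0.065, -0.025, 0, 0, 0, 0.02, 0, -0.105, -0.04, 0, 0, 0, 0.02, 0, -0.145, -0.055, 0, 0, 0, 0.02, 0, -0.18, -0.069, 0, 0, 0, 0.02, 0, -0.21, -0.08, 0, 0, 0, 0.02, 0.01, -0.228, -0.088, 0, 0, 0, 0.02, 0.04, -0.233, -0.09, 0, 0, 0, 0.02, 0.08, -0.233, -0.09, 0, 0, 0, 0.02, 0.12, -0.233, -0.09, 0, 0, 0, 0.02, 0.155, -0.233, -0.09, 0, 0, 0, 0.02, 0.175, -0.233, -0.09, 0, 0, 0],
)

```text
clock: 6.92
tcp_pos: [0.6678, 0.1335, 0.1232]
orientation: [2.215, 0.0, -2.225]
contact_force: [0.4, -0.2, -1.6]
grip_width: 0.027
```

Emit:
carry_out(
  targets=[0.02, 0.012, 0, 0, 0, 0, 0, 0.02, 0.022, 0, 0, 0, 0, 0, 0.02, 0.028, 0, 0, 0, 0, 0, 0.02, 0.031, 0, 0, 0, 0, 0, 0.02, 0.031, 0, 0, 0, 0, 0],
)

```text
clock: 7.55
tcp_pos: [0.668, 0.1335, 0.0926]
orientation: [2.216, 0.0, -2.225]
contact_force: [0.5, -0.3, -2.0]
grip_width: 0.0271
```

```bash
python3 - <<'E'
from h import *
o=r.get_obs();print(o['clock'],o['tcp_pos'],o['contact_force'],o['grip_width'],shift((.669,.135,.0856),np.pi/2))
E
```

```text
7.55 [0.66796793 0.13349699 0.09264523] [ 0.51111214 -0.28450877 -2.00716557] 0.027069335184660773 (array([ 0.007 , -0.0015, -0.0011]), array([ 0.01,  0.04, -0.01]))
```

Creep down until contact.

Emit:
carry_out(
  targets=[0.02, 0.002, -0.001, -0.001, 0, 0, 0, 0.02, 0.004, -0.001, -0.001, 0, 0, 0, 0.02, 0.0055, -0.001, -0.001, 0, 0, 0, 0.02, 0.006, -0.001, -0.001, 0, 0, 0, 0.02, 0.006, -0.001, -0.001, 0, 0, 0],
)

```text
clock: 8.18
tcp_pos: [0.6689, 0.1345, 0.0866]
orientation: [2.216, 0.0, -2.225]
contact_force: [0.5, 0.4, -1.6]
grip_width: 0.027
```

Emit:
carry_out(
  targets=[0.02, 0.001, 0, 0, 0, 0, 0, 0.02, 0.0015, 0, 0, 0, 0, 0, 0.02, 0.0015, 0, 0, 0, 0, 0],
)

```text
clock: 8.55
tcp_pos: [0.6692, 0.1345, 0.0858]
orientation: [2.217, 0.0, -2.224]
contact_force: [-1.0, -1.2, 4.6]
grip_width: 0.0271
```

Emit:
carry_out(
  targets=[0.035, 0, 0, 0, 0, 0, 0, 0.06, 0, 0, 0, 0, 0, 0, 0.085, 0, 0, 0, 0, 0, 0, 0.085, 0, 0, 0, 0, 0, 0, 0.085, -0.03, 0, 0, 0, 0, 0, 0.085, -0.07, 0, 0, 0, 0, 0, 0.085, -0.12, 0, 0, 0, 0, 0, 0.085, -0.17, 0, 0, 0, 0, 0, 0.085, -0.2, 0, 0, 0, 0, 0, 0.085, -0.2, 0.04, 0.01, 0, 0, 0, 0.085, -0.2, 0.09, 0.02, 0, 0, 0, 0.085, -0.2, 0.14, 0.03, 0, 0, 0],
)

```text
clock: 10.05
tcp_pos: [0.6395, -0.0067, 0.286]
orientation: [2.217, 0.001, -2.223]
contact_force: [0.4, 1.1, -0.4]
grip_width: 0.0857
```

```bash
python3 - <<'E'
from h import *
o=r.get_obs();print(o['clock'],o['tcp_pos'],o['contact_force'],o['grip_width'],shift((.6255,-.124,.28),np.pi/2))
t=r.grab_frame("top");s=r.grab_frame("scene")
cv2.imwrite("pics/m1.png",np.hstack([cv2.resize(t[120:220,205:305],None,fx=4,fy=4),cv2.resize(s[180:280,200:300],None,fx=4,fy=4)]))
E
```

```text
10.05 [ 0.63954692 -0.00666206  0.28603615] [ 0.44476912  1.11385948 -0.44736977] 0.08568675316032882 (array([0.0062, 0.1173, 0.0142]), array([ 0.02,  0.03, -0.01]))
```

View pics/m1.png

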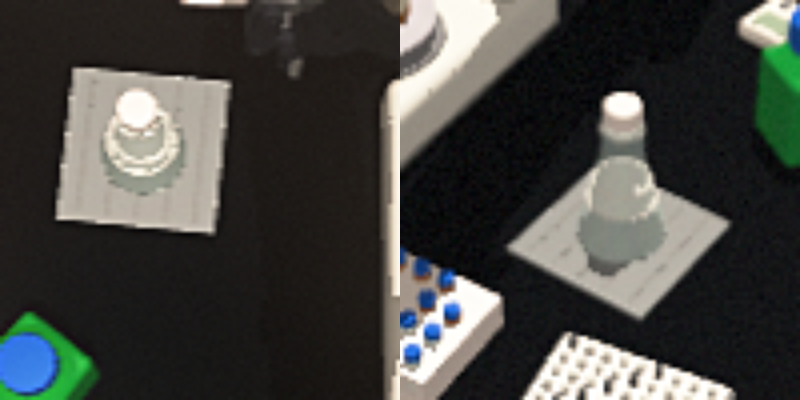

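The flask stands upright in the middle of the mat (crop pixel (143,150); mat corners (75,68) to (215,235)). Next is the round bottle.

Emit:
carry_out(
  targets=[0.085, 0, 0.04, 0.005, 0, 0, 0, 0.085, 0, 0.08, 0.01, 0, 0, 0, 0.085, 0.003, 0.11, 0.014, 0, 0, 0, 0.085, 0.006, 0.117, 0.014, 0, 0, 0, 0.085, 0.006, 0.117, 0.014, 0, 0, 0],
)

```text
clock: 10.78
tcp_pos: [0.6242, -0.1299, 0.2804]
orientation: [-2.215, 0.015, 2.224]
contact_force: [0.6, 0.7, 0.2]
grip_width: 0.0847
```

```bash
python3 - <<'E'
from h import *
o=r.get_obs();i=r.camera_info("wrist");f=r.grab_frame("wrist");cv2.imwrite("pics/w2.png",f)
m=cv2.inRange(cv2.cvtColor(f,cv2.COLOR_BGR2HSV),(100,130,50),(130,255,255))
n,l,st,c=cv2.connectedComponentsWithStats(m)
for k in range(1,n):
    if st[k,4]>300: print(c[k],st[k],onz("wrist",c[k],.187,i))
print(o['tcp_pos'],pix("wrist",[.624,-.122,.187],i))
E
```

```text
[243.737691  186.3811545] [ 218  157   57   59 2356] [ 0.62717083 -0.11959756  0.187     ]
[ 0.62415247 -0.12992831  0.28041873] [[246.53496858 189.82922304]]
```

View pics/w2.png

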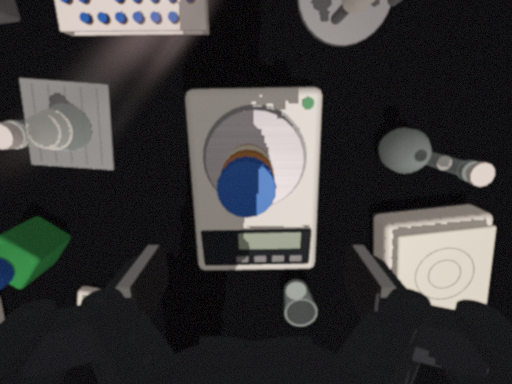

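```bash
python3 - <<'E'
from h import *
i=r.camera_info("wrist")
print("pan",onz("wrist",(254.5,158),.082,i),"plate",onz("wrist",(445,275),.075,i),"mat",onz("wrist",(67.5,124),.004,i))
print([onz("wrist",p,.075,i).round(4) for p in((397,233),(494,226),(488,310))])
print(shift((.6255,-.1215,.150),np.pi/2))
E
```

```text
pan [ 0.63427945 -0.12835164  0.082     ] plate [ 0.46730968 -0.39151761  0.075     ] mat [0.67136763 0.13581826 0.004     ]
[array([ 0.5313, -0.3167,  0.075 ]), array([ 0.5401, -0.4436,  0.075 ]), array([ 0.4093, -0.4637,  0.075 ])]
(array([ 0.1306, -0.008 , -0.0015]), array([-0.08,  0.04, -0.05]))
```

Emit:
carry_out(
  targets=[0.085, 0.01, -0.008, -0.0015, 0, 0, 0, 0.085, 0.035, -0.008, -0.0015, 0, 0, 0, 0.085, 0.065, -0.008, -0.0015, 0, 0, 0, 0.085, 0.095, -0.008, -0.0015, 0, 0, 0, 0.085, 0.12, -0.008, -0.0015, 0, 0, 0, 0.085, 0.13, -0.008, -0.0015, 0, 0, 0, 0.085, 0.13, -0.008, -0.0015, 0, 0, 0, 0.045, 0.13, -0.008, -0.0015, 0, 0, 0, 0.045, 0.13, -0.008, -0.0015, 0, 0, 0, 0.045, 0.13, -0.008, -0.0015, 0, 0, 0, 0.045, 0.13, -0.008, -0.0015, 0, 0, 0],
  squeeze=40,
)

```text
clock: 12.2
tcp_pos: [0.6265, -0.1216, 0.1522]
orientation: [-2.219, 0.013, 2.221]
contact_force: [-0.5, 0.4, 5.9]
grip_width: 0.051
```

Emit:
carry_out(
  targets=[0.045, 0, 0, 0, 0, 0, 0, 0.045, -0.003, 0, 0, 0, 0, 0, 0.045, -0.008, 0, 0, 0, 0, 0, 0.045, -0.015, 0, 0, 0, 0, 0, 0.045, -0.02, 0, 0, 0, 0, 0, 0.045, -0.02, 0, 0, 0, 0, 0],
)

```text
clock: 12.95
tcp_pos: [0.6269, -0.1215, 0.1729]
orientation: [-2.22, 0.013, 2.22]
contact_force: [0.6, 0.0, -2.0]
grip_width: 0.0511
```

Emit:
carry_out(
  targets=[0.045, -0.025, 0, 0, 0, 0, 0, 0.045, -0.06, 0, 0, 0, 0, 0, 0.045, -0.09, 0.005, 0.003, 0, 0, 0, 0.045, -0.1, 0.025, 0.015, 0, 0, 0, 0.045, -0.1, 0.06, 0.036, 0, 0, 0, 0.045, -0.1, 0.1, 0.06, 0, 0, 0, 0.045, -0.1, 0.14, 0.083, 0, 0, 0, 0.045, -0.1, 0.18, 0.106, 0, 0, 0, 0.045, -0.1, 0.215, 0.127, 0, 0, 0, 0.045, -0.1, 0.245, 0.144, 0, 0, 0, 0.045, -0.1, 0.265, 0.156, 0, 0, 0, 0.045, -0.1, 0.27, 0.159, 0, 0, 0],
)

```text
clock: 14.45
tcp_pos: [0.4644, -0.3915, 0.2739]
orientation: [-2.218, 0.017, 2.219]
contact_force: [0.5, 0.6, -2.4]
grip_width: 0.0508
```

```bash
python3 - <<'E'
from h import *
o=r.get_obs();print(o['clock'],o['tcp_pos'],o['contact_force'],o['grip_width'],shift((.468,-.3915,.1452),np.pi/2))
E
```

```text
14.45 [ 0.46443206 -0.39146046  0.27390334] [ 0.52732936  0.55509724 -2.39964458] 0.05080843779003949 (array([ 0.1287, -0.0006, -0.0037]), array([-0.12,  0.01, -0.06]))
```

Emit:
carry_out(
  targets=[0.045, 0.01, 0, -0.0037, 0, 0, 0, 0.045, 0.035, 0, -0.0037, 0, 0, 0, 0.045, 0.065, 0, -0.0037, 0, 0, 0, 0.045, 0.09, 0, -0.0037, 0, 0, 0, 0.045, 0.108, 0, -0.0037, 0, 0, 0, 0.045, 0.118, 0, -0.0037, 0, 0, 0, 0.045, 0.123, 0, -0.0037, 0, 0, 0, 0.045, 0.125, 0, -0.0037, 0, 0, 0, 0.045, 0.127, 0, -0.0037, 0, 0, 0, 0.045, 0.127, 0, -0.0037, 0, 0, 0],
)

```text
clock: 15.7
tcp_pos: [0.4682, -0.3922, 0.1472]
orientation: [-2.218, 0.018, 2.219]
contact_force: [-0.3, 0.3, -2.2]
grip_width: 0.0503
```

Emit:
carry_out(
  targets=[0.045, 0.001, 0, 0, 0, 0, 0, 0.045, 0.002, 0, 0, 0, 0, 0, 0.045, 0.0025, 0, 0, 0, 0, 0, 0.045, 0.0025, 0, 0, 0, 0, 0],
)

```text
clock: 16.2
tcp_pos: [0.4686, -0.3925, 0.1453]
orientation: [-2.22, 0.018, 2.218]
contact_force: [0.3, -0.4, 2.0]
grip_width: 0.0508
```

Emit:
carry_out(
  targets=[0.06, 0, 0, 0, 0, 0, 0, 0.075, 0, 0, 0, 0, 0, 0, 0.085, 0, 0, 0, 0, 0, 0, 0.085, 0, 0, 0, 0, 0, 0, 0.085, -0.02, 0, 0, 0, 0, 0, 0.085, -0.06, 0, 0, 0, 0, 0, 0.085, -0.11, 0, 0, 0, 0, 0, 0.085, -0.15, -0.01, 0, 0, 0, 0, 0.085, -0.155, -0.05, 0, 0, 0, 0, 0.085, -0.155, -0.1, 0, 0, 0, 0, 0.085, -0.155, -0.16, 0, 0, 0, 0, 0.085, -0.155, -0.22, 0, 0, 0, 0],
)

```text
clock: 17.7
tcp_pos: [0.4707, -0.1699, 0.2992]
orientation: [-2.22, 0.019, 2.217]
contact_force: [1.1, 0.7, 0.4]
grip_width: 0.0844
```

Emit:
carry_out(
  targets=[0.085, 0, -0.05, 0, 0, 0, 0, 0.085, 0, -0.11, 0, 0, 0, 0, 0.085, 0, -0.17, 0, 0, 0, 0, 0.085, 0, -0.23, 0, 0, 0, 0, 0.085, 0, -0.29, 0, 0, 0, 0, 0.085, 0, -0.35, 0, 0, 0, 0, 0.085, 0, -0.41, 0, 0, 0, 0, 0.085, 0, -0.46, 0, 0, 0, 0, 0.085, 0, -0.5, 0, 0, 0, 0, 0.085, 0, -0.525, 0, 0, 0, 0, 0.085, 0, -0.53, 0, 0, 0, 0, 0.085, 0, -0.53, 0, 0, 0, 0],
)

```text
clock: 19.2
tcp_pos: [0.4767, 0.3593, 0.2958]
orientation: [-2.22, 0.02, 2.218]
contact_force: [0.7, 0.5, -1.2]
grip_width: 0.0852
```

```bash
python3 - <<'E'
from h import *
o=r.get_obs();print(o['clock'],o['tcp_pos'],o['joints'].round(2),shift((.471,.372,.30),np.pi/2))
i=r.camera_info("wrist");f=r.grab_frame("wrist");t=r.grab_frame("top")
np.save("w3.npy",i,allow_pickle=True)
print(i['xyz'],pix("wrist",[[.471,.372,.206],[.471,.372,.086]],i))
cv2.imwrite("pics/w3.png",np.hstack([f,cv2.resize(t[180:308,385:465],None,fx=3,fy=3)]))
E
```

```text
19.2 [0.47669963 0.35929928 0.29581694] [-0.32  0.33 -0.56  1.61  0.19  1.25 -2.5 ] (array([-0.0043, -0.0126,  0.0058]), array([-0.13, -0.01, -0.08]))
[0.5482365  0.36030464 0.45876452] [[240.84783378 197.6641006 ]
 [244.53797046 169.70461199]]
```

View pics/w3.png

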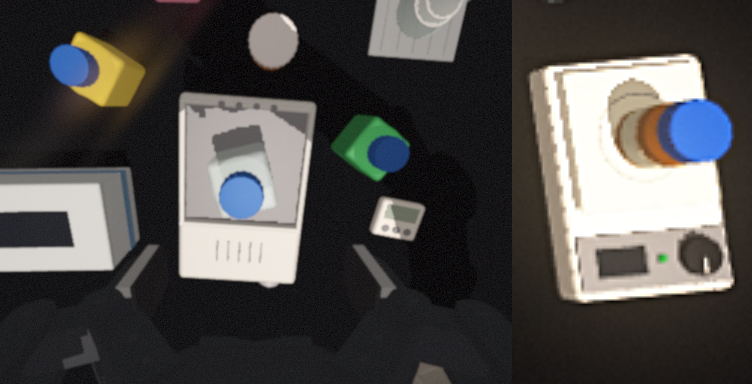

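```bash
python3 - <<'E'
from h import *
i=np.load("w3.npy",allow_pickle=True).item()
W=np.array([onz("wrist",p,.099,i) for p in((190,103),(311,111),(297,226),(185,219))]);print(W.round(4),W.mean(0))
print(onz("wrist",(241,196),.206,i),shift((.4715,.372,.172),np.pi/2))
E
```

```text
[[0.5518 0.432  0.099 ]
 [0.5414 0.2937 0.099 ]
 [0.3993 0.3059 0.099 ]
 [0.4109 0.4486 0.099 ]] [0.47587273 0.37004035 0.099     ]
[0.47251848 0.37182912 0.206     ] (array([ 0.1239, -0.0143,  0.006 ]), array([-0.15, -0.02, -0.08]))
```

Emit:
carry_out(
  targets=[0.085, 0.01, -0.014, 0.006, 0, 0, -0.08, 0.085, 0.035, -0.014, 0.006, 0, 0, -0.08, 0.085, 0.065, -0.014, 0.006, 0, 0, -0.08, 0.085, 0.095, -0.014, 0.006, 0, 0, -0.08, 0.085, 0.115, -0.014, 0.006, 0, 0, -0.08, 0.085, 0.124, -0.014, 0.006, 0, 0, -0.08, 0.085, 0.124, -0.014, 0.006, 0, 0, -0.08, 0.035, 0.124, -0.014, 0.006, 0, 0, -0.08, 0.035, 0.124, -0.014, 0.006, 0, 0, -0.08, 0.035, 0.124, -0.014, 0.006, 0, 0, -0.08, 0.035, 0.124, -0.014, 0.006, 0, 0, -0.08, 0.035, 0.124, -0.014, 0.006, 0, 0, -0.08],
  squeeze=45,
)

```text
clock: 20.8
tcp_pos: [0.4719, 0.372, 0.173]
orientation: [-2.218, 0.014, 2.211]
contact_force: [-1.1, -0.8, 5.7]
grip_width: 0.0382
```

Emit:
carry_out(
  targets=[0.035, 0, 0, 0, 0, 0, 0, 0.035, -0.003, 0, 0, 0, 0, 0, 0.035, -0.008, 0, 0, 0, 0, 0, 0.035, -0.015, 0, 0, 0, 0, 0, 0.035, -0.02, 0, 0, 0, 0, 0, 0.035, -0.02, 0, 0, 0, 0, 0],
)

```text
clock: 21.55
tcp_pos: [0.4721, 0.3723, 0.1936]
orientation: [-2.218, 0.013, 2.21]
contact_force: [0.4, 0.2, -2.9]
grip_width: 0.038
```

```bash
python3 - <<'E'
from h import *
o=r.get_obs();print(o['clock'],o['tcp_pos'],o['contact_force'],o['grip_width'],o['joints'].round(2),shift((.632,-.129,.30),np.pi/2))
E
```

```text
21.55 [0.47206814 0.37232572 0.19362903] [ 0.42307922  0.15742803 -2.91148407] 0.03802821881169451 [-0.36  0.42 -0.54  1.73  0.25  1.05 -2.57] (array([-0.1065,  0.499 , -0.167 ]), array([-0.15, -0.04,  0.02]))
```

Emit:
carry_out(
  targets=[0.035, -0.02, 0, 0, 0, 0, 0, 0.035, -0.055, 0, 0, 0, 0, 0, 0.035, -0.085, 0.005, -0.001, 0, 0, 0, 0.035, -0.103, 0.025, -0.007, 0, 0, 0, 0.035, -0.106, 0.06, -0.019, 0, 0, 0, 0.035, -0.106, 0.1, -0.033, 0, 0, 0, 0.035, -0.106, 0.14, -0.046, 0, 0, 0, 0.035, -0.106, 0.18, -0.06, 0, 0, 0, 0.035, -0.106, 0.22, -0.073, 0, 0, 0, 0.035, -0.106, 0.26, -0.087, 0, 0, 0, 0.035, -0.106, 0.3, -0.1, 0, 0, 0, 0.035, -0.106, 0.34, -0.114, 0, 0, 0],
)

```text
clock: 23.05
tcp_pos: [0.5813, 0.0294, 0.2994]
orientation: [-2.218, 0.013, 2.21]
contact_force: [0.2, 0.8, -2.7]
grip_width: 0.0374
```

Emit:
carry_out(
  targets=[0.035, 0, 0.035, -0.012, 0, 0, 0, 0.035, 0, 0.07, -0.024, 0, 0, 0, 0.035, 0, 0.105, -0.035, 0, 0, 0, 0.035, 0, 0.135, -0.045, 0, 0, 0, 0.035, 0, 0.155, -0.051, 0, 0, 0, 0.035, 0, 0.16, -0.053, 0, 0, 0, 0.035, 0, 0.16, -0.053, 0, 0, 0],
)

```text
clock: 23.92
tcp_pos: [0.6322, -0.1302, 0.2993]
orientation: [-2.218, 0.011, 2.211]
contact_force: [0.5, 1.4, -2.7]
grip_width: 0.0377
```

```bash
python3 - <<'E'
from h import *
o=r.get_obs();print(o['clock'],o['tcp_pos'],o['contact_force'],o['grip_width'],o['joints'].round(2),shift((.632,-.129,.169),np.pi/2))
E
```

```text
23.925 [ 0.63215402 -0.13021234  0.29925352] [ 0.50440269  1.43307106 -2.66996916] 0.037693724181664036 [ 0.34  0.38 -0.32  1.51  0.12  1.27 -1.58] (array([ 0.1303, -0.0009,  0.0006]), array([-0.14, -0.04,  0.03]))
```

Emit:
carry_out(
  targets=[0.035, 0.01, 0, 0, 0, 0, 0, 0.035, 0.035, 0, 0, 0, 0, 0, 0.035, 0.065, 0, 0, 0, 0, 0, 0.035, 0.09, 0, 0, 0, 0, 0, 0.035, 0.108, 0, 0, 0, 0, 0, 0.035, 0.118, 0, 0, 0, 0, 0, 0.035, 0.123, 0, 0, 0, 0, 0, 0.035, 0.126, 0, 0, 0, 0, 0, 0.035, 0.128, 0, 0, 0, 0, 0, 0.035, 0.128, 0, 0, 0, 0, 0],
)

```text
clock: 25.18
tcp_pos: [0.6327, -0.13, 0.1715]
orientation: [-2.218, 0.011, 2.21]
contact_force: [-0.4, 0.9, -2.9]
grip_width: 0.0376
```

Emit:
carry_out(
  targets=[0.035, 0.001, 0, 0, 0, 0, 0, 0.035, 0.002, 0, 0, 0, 0, 0, 0.035, 0.0025, 0, 0, 0, 0, 0, 0.035, 0.0025, 0, 0, 0, 0, 0],
)

```text
clock: 25.68
tcp_pos: [0.6327, -0.13, 0.169]
orientation: [-2.218, 0.011, 2.21]
contact_force: [-0.2, -0.4, -1.5]
grip_width: 0.0376
```

Emit:
carry_out(
  targets=[0.035, 0.0005, 0, 0, 0, 0, 0, 0.035, 0.001, 0, 0, 0, 0, 0, 0.035, 0.001, 0, 0, 0, 0, 0],
)

```text
clock: 26.05
tcp_pos: [0.6332, -0.1301, 0.169]
orientation: [-2.22, 0.012, 2.209]
contact_force: [-1.5, -0.9, 4.9]
grip_width: 0.0373
```

Contact made. Release, rise, and go to the conical flask on the mat (grasp point as set down: 0.669, 0.1345).

Emit:
carry_out(
  targets=[0.05, 0, 0, 0, 0, 0, 0, 0.065, 0, 0, 0, 0, 0, 0, 0.085, 0, 0, 0, 0, 0, 0, 0.085, 0, 0, 0, 0, 0, 0, 0.085, -0.02, 0, 0, 0, 0, 0, 0.085, -0.06, 0, 0, 0, 0, 0, 0.085, -0.1, -0.01, 0, 0, 0, 0, 0.085, -0.11, -0.05, -0.006, 0, 0, 0, 0.085, -0.11, -0.1, -0.013, 0, 0, 0, 0.085, -0.11, -0.16, -0.02, 0, 0, 0, 0.085, -0.11, -0.21, -0.03, 0, 0, 0, 0.085, -0.11, -0.25, -0.036, 0, 0, 0],
)

```text
clock: 27.55
tcp_pos: [0.672, 0.1221, 0.2815]
orientation: [-2.222, 0.009, 2.207]
contact_force: [-0.1, 0.4, -0.5]
grip_width: 0.0851
```

```bash
python3 - <<'E'
from h import *
o=r.get_obs();print(o['clock'],o['tcp_pos'],o['joints'].round(2),shift((.669,.1345,.086),np.pi/2))
i=r.camera_info("wrist");f=r.grab_frame("wrist");t=r.grab_frame("top");np.save("w4.npy",i,allow_pickle=True)
print(pix("wrist",[.669,.1345,.126],i))
cv2.imwrite("pics/w4.png",np.hstack([f,cv2.resize(t[132:260,295:375],None,fx=3,fy=3)]))
E
```

```text
27.55 [0.67202135 0.12210157 0.28147202] [-0.01  0.47 -0.38  1.43  0.18  1.27 -1.99] (array([ 0.1955, -0.0118,  0.0045]), array([-0.12, -0.08,  0.03]))
[[244.83776899 178.21340605]]
```

View pics/w4.png

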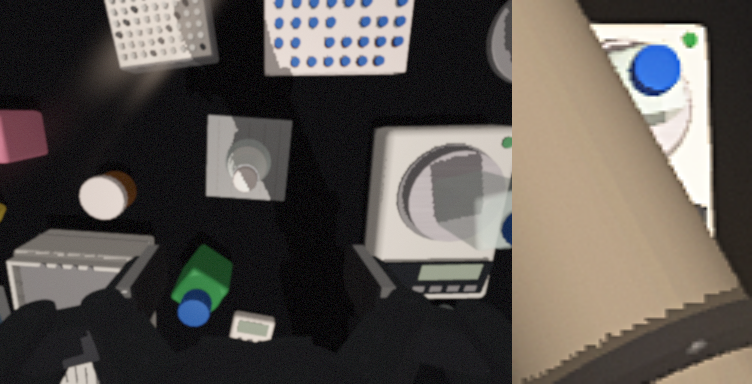

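Emit:
carry_out(
  targets=[0.085, 0.02, -0.0118, 0.0045, 0, 0, 0, 0.085, 0.06, -0.0118, 0.0045, 0, 0, 0, 0.085, 0.105, -0.0118, 0.0045, 0, 0, 0, 0.085, 0.145, -0.0118, 0.0045, 0, 0, 0, 0.085, 0.175, -0.0118, 0.0045, 0, 0, 0, 0.085, 0.195, -0.0118, 0.0045, 0, 0, 0, 0.085, 0.195, -0.0118, 0.0045, 0, 0, 0, 0.02, 0.195, -0.0118, 0.0045, 0, 0, 0, 0.02, 0.195, -0.0118, 0.0045, 0, 0, 0, 0.02, 0.195, -0.0118, 0.0045, 0, 0, 0, 0.02, 0.195, -0.0118, 0.0045, 0, 0, 0, 0.02, 0.195, -0.0118, 0.0045, 0, 0, 0],
  squeeze=40,
)

```text
clock: 29.15
tcp_pos: [0.6689, 0.1393, 0.0875]
orientation: [-2.225, -0.002, 2.207]
contact_force: [0.2, -2.2, 6.6]
grip_width: 0.0268
```

Emit:
carry_out(
  targets=[0.02, 0, 0, 0, 0, 0, 0, 0.02, 0, 0, 0, 0, 0, 0, 0.02, -0.003, 0, 0, 0, 0, 0, 0.02, -0.008, 0, 0, 0, 0, 0, 0.02, -0.02, 0, 0, 0, 0, 0, 0.02, -0.04, 0, 0, 0, 0, 0, 0.02, -0.07, 0, 0, 0, 0, 0, 0.02, -0.105, 0, 0, 0, 0, 0, 0.02, -0.14, 0, 0, 0, 0, 0, 0.02, -0.17, 0, 0, 0, 0, 0, 0.02, -0.19, 0, 0, 0, 0, 0, 0.02, -0.2, 0, 0, 0, 0, 0],
)

```text
clock: 30.65
tcp_pos: [0.6676, 0.1383, 0.2893]
orientation: [-2.227, -0.002, 2.205]
contact_force: [-0.1, -0.4, -1.9]
grip_width: 0.0269
```

```bash
python3 - <<'E'
from h import *
o=r.get_obs();print(o['clock'],o['tcp_pos'],o['contact_force'],o['grip_width'],o['joints'].round(2),shift((.4745,.3695,.29),np.pi/2))
E
```

```text
30.65 [0.66755336 0.13832543 0.28931862] [-0.10891696 -0.43890129 -1.93206076] 0.0268937088935299 [-0.03  0.46 -0.39  1.43  0.17  1.28 -2.  ] (array([-0.0011, -0.2303,  0.1941]), array([-0.05, -0.11,  0.07]))
```

Emit:
carry_out(
  targets=[0.02, 0, -0.015, 0.013, 0, 0, 0, 0.02, 0, -0.04, 0.034, 0, 0, 0, 0.02, 0, -0.07, 0.059, 0, 0, 0, 0.02, 0, -0.1, 0.084, 0, 0, 0, 0.02, 0, -0.13, 0.11, 0, 0, 0, 0.02, 0, -0.16, 0.135, 0, 0, 0, 0.02, 0, -0.19, 0.16, 0, 0, 0, 0.02, 0, -0.212, 0.179, 0, 0, 0, 0.02, 0, -0.225, 0.19, 0, 0, 0, 0.02, 0, -0.23, 0.194, 0, 0, 0, 0.02, 0, -0.23, 0.194, 0, 0, 0],
)

```text
clock: 32.02
tcp_pos: [0.4748, 0.3687, 0.2885]
orientation: [-2.227, -0.001, 2.206]
contact_force: [-0.3, 0.1, -1.6]
grip_width: 0.0271
```

```bash
python3 - <<'E'
from h import *
o=r.get_obs();print(o['clock'],o['tcp_pos'],o['contact_force'],o['grip_width'],o['joints'].round(2),shift((.4745,.3695,.1695),np.pi/2))
i=r.camera_info("wrist");f=r.grab_frame("wrist")
np.save("w5.npy",i,allow_pickle=True)
cv2.imwrite("pics/w5.png",cv2.resize(f[60:300,130:380],None,fx=2.4,fy=2.4))
E
```

```text
32.025 [0.47475957 0.36874187 0.28847855] [-0.26739468  0.13170971 -1.60066348] 0.027115093795479654 [-0.37  0.33 -0.51  1.62  0.17  1.22 -2.49] (array([ 1.19e-01, -1.00e-04,  1.40e-03]), array([-0.05, -0.11,  0.06]))
```

View pics/w5.png

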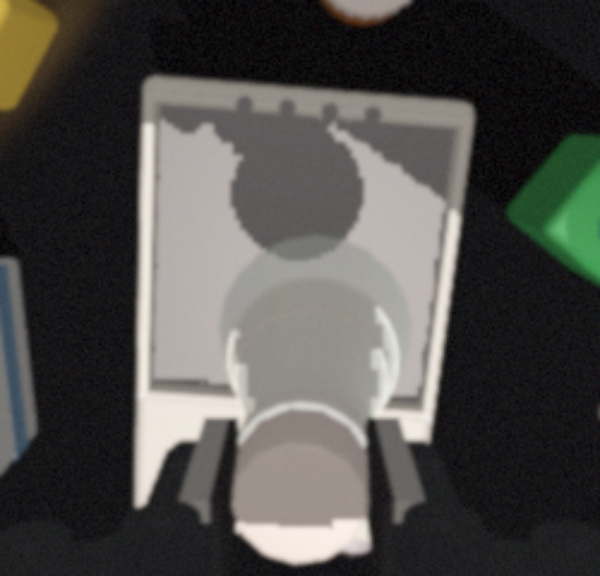

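```bash
python3 - <<'E'
from h import *
i=np.load("w5.npy",allow_pickle=True).item()
W=np.array([onz("wrist",(130+x/2.4,60+y/2.4),.090,i) for x,y in((158,107),(460,130),(425,405),(150,385))]);print(W.round(4),W.mean(0))
E
```

```text
[[0.5494 0.4385 0.09  ]
 [0.538  0.2932 0.09  ]
 [0.3955 0.3041 0.09  ]
 [0.4073 0.4511 0.09  ]] [0.47255096 0.37170767 0.09      ]
```

Emit:
carry_out(
  targets=[0.02, 0.01, -0.001, 0.001, 0, 0, 0, 0.02, 0.035, -0.001, 0.001, 0, 0, 0, 0.02, 0.06, -0.001, 0.001, 0, 0, 0, 0.02, 0.085, -0.001, 0.001, 0, 0, 0, 0.02, 0.1, -0.001, 0.001, 0, 0, 0, 0.02, 0.109, -0.001, 0.001, 0, 0, 0, 0.02, 0.113, -0.001, 0.001, 0, 0, 0, 0.02, 0.115, -0.001, 0.001, 0, 0, 0, 0.02, 0.117, -0.001, 0.001, 0, 0, 0, 0.02, 0.117, -0.001, 0.001, 0, 0, 0],
)

```text
clock: 33.33
tcp_pos: [0.4756, 0.37, 0.1718]
orientation: [-2.227, 0.0, 2.204]
contact_force: [0.5, 0.6, -2.4]
grip_width: 0.027
```

Emit:
carry_out(
  targets=[0.02, 0.001, 0, 0, 0, 0, 0, 0.02, 0.002, 0, 0, 0, 0, 0, 0.02, 0.002, 0, 0, 0, 0, 0],
)

```text
clock: 33.7
tcp_pos: [0.4756, 0.3699, 0.1697]
orientation: [-2.227, 0.0, 2.204]
contact_force: [-0.5, 0.5, -2.0]
grip_width: 0.0267
```

Emit:
carry_out(
  targets=[0.02, 0.001, 0, 0.001, 0, 0, 0, 0.02, 0.0015, 0, 0.001, 0, 0, 0, 0.02, 0.0015, 0, 0.001, 0, 0, 0],
)

```text
clock: 34.08
tcp_pos: [0.4755, 0.3701, 0.1695]
orientation: [-2.229, 0.0, 2.201]
contact_force: [-0.5, -1.9, 4.7]
grip_width: 0.0271
```

Contact made. Release, rise and back off.

Emit:
carry_out(
  targets=[0.035, 0, 0, 0, 0, 0, 0, 0.06, 0, 0, 0, 0, 0, 0, 0.085, 0, 0, 0, 0, 0, 0, 0.085, 0, 0, 0, 0, 0, 0, 0.085, -0.03, 0, 0, 0, 0, 0, 0.085, -0.07, 0, 0, 0, 0, 0, 0.085, -0.11, 0, 0, 0, 0, 0, 0.085, -0.14, 0.03, 0.0, 0, 0, 0, 0.085, -0.15, 0.08, 0, 0, 0, 0, 0.085, -0.15, 0.14, 0, 0, 0, 0, 0.085, -0.15, 0.2, 0, 0, 0, 0, 0.085, -0.15, 0.24, 0, 0, 0, 0],
)

```text
clock: 35.58
tcp_pos: [0.472, 0.126, 0.318]
orientation: [-2.228, 0.004, 2.2]
contact_force: [0.9, 0.9, 0.6]
grip_width: 0.0851
```

Emit:
carry_out(
  targets=[0.085, 0, 0.03, 0, 0, 0, 0, 0.085, 0, 0.06, 0, 0, 0, 0, 0.085, 0, 0.06, 0, 0, 0, 0],
)

```text
clock: 35.95
tcp_pos: [0.4715, 0.0635, 0.3177]
orientation: [-2.226, 0.01, 2.198]
contact_force: [-0.2, 0.8, 0.5]
grip_width: 0.085
```

```bash
python3 - <<'E'
from h import *
o=r.get_obs();print(o['clock'],o['tcp_pos'],o['contact_force'])
t=r.grab_frame("top");s=r.grab_frame("scene")
b=cv2.resize(s[100:270,110:420],(800,439))[:];a=cv2.resize(t[130:290,100:470],(800,346))
cv2.imwrite("pics/f1.png",cv2.resize(np.vstack([a,b]),(611,600)));cv2.imwrite("pics/f_t.png",t);cv2.imwrite("pics/f_s.png",s)
def blue(i,x,y,w,h):
    m=cv2.inRange(cv2.cvtColor(i[y:y+h,x:x+w],cv2.COLOR_BGR2HSV),(100,130,60),(130,255,255))
    M=cv2.moments(m,True);return M['m10']/M['m00']+x,M['m01']/M['m00']+y,M['m00']
print("sq",pix("top",[.632,-.129,.2]),pix("scene",[.632,-.129,.19]),blue(t,320,135,40,40))
print("rd",pix("top",[.468,-.3915,.17]),pix("scene",[.468,-.3915,.168]))
E
```

```text
35.95 [0.47145717 0.06353501 0.31767852] [-0.24102028  0.79588358  0.49533258]
sq [[342.40030691 154.03702981]] [[186.50732107 154.7744924 ]] (342.50943396226415, 154.75, 212.0)
rd [[444.85391476 222.47699612]] [[160.18732682 121.91123713]]
```

View pics/f1.png

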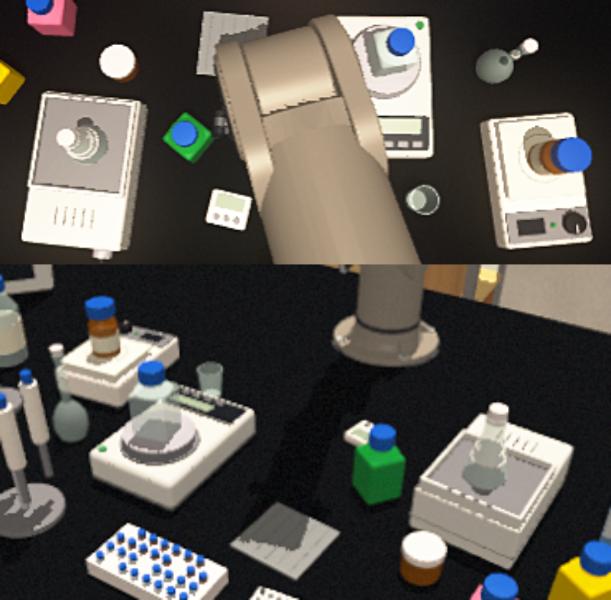

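All three vessels stand upright on their new stations: flask at image (85,140), square bottle at (393,50), round bottle at (555,155). The mat is empty and the bystanders look undisturbed. Handing in.

```bash
python3 -c "
from bench import r
print(r.hand_in())"
```

```text
the job is handed in; nothing more can be done
None
```

All three vessels are on their next stations and the job was handed in at about 36 s of the 118 s allowed. I stood the conical flask on the mat first, then moved the round bottle to the stirrer plate, the square bottle to the balance pan, and the flask from the mat to the tray.

- **Final check:** The last top and scene pictures show each vessel upright and roughly centred. The square bottle's cap was within 1 px of its expected spot in the top view. I checked the other two for centring by eye only. The mat is empty, the bystanders and look-alikes look unmoved, and the open gripper is clear of everything.
- **Forces:** Readings at the set-downs were 5 N or less, and the highest reading reported at the end of any move was about 7 N.
- **Disagreements:** My estimates of the pan and tray centres differed by 3 to 5 mm between views, so I used values in between, and placing is good to about 3 mm. When I took the flask from the mat again, the tool ended about 5 mm to the side of where I aimed. The flask was still held upright, and it went into the tray as planned.

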